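Set up the lens test box and hold the lens in its V-block

ROBOT

A 7-joint arm with a two-finger parallel gripper is mounted at the origin on the work surface. World frame = base frame: x ahead of the robot, y to its left, z up, the work surface at z = 0. Lengths are in m, angles in rad, forces in N, time in s.
With the tool pointing down it reaches from about 0.425 to 1.025 m from the base axis. Payload 9.4 kg.
Tool frame: the origin (TCP) lies at the very end of the fingers, on their centre line; the grasp point (between the pads) lies 19 mm behind it (robot.grasp_offset is the distance from the TCP to the grasp point, in m); z points along the fingers, y is the line along which they close (so a half turn about z gives the same grasp; the last joint's range is limited). The gripper opens to 85 mm and grips with 20 to 120 N. Pads are 22 mm wide; open, the fingers measure 114 mm over their backs; the gripper's body (76 mm by 85 mm) begins 54 mm behind the grasp point. The pads swing forward as they close: fully open they stand 13 mm farther back than shut.
Start: joints at [-0.077, 0.599, -0.003, 1.599, 0.002, 0.943, -0.08], TCP at [0.725, -0, 0.231] pointing down, gripper open.
Joint ranges: [-2.57, 2.57], [-0.35, 1.97], [-1.29, 1.29], [0.11, 2.56], [-1.05, 4.19], [0.11, 1.86], [-2.63, 2.63]. Speed limits (rad/s): [2.22, 2.22, 3.01, 3.01, 3.14, 3.14, 3.14].

INTERFACE

Orientations are given as [roll, pitch, yaw] about the fixed x, y, z axes, in that order (R = Rz(yaw) Ry(pitch) Rx(roll)).
In Python, from plant import robot gives the robot as it stands.
- The arm moves only by the shell command python3 -m inch 'ROWS'. ROWS is a JSON object with one list for each field, all of the same length, 1 to 20, a row being the entries at one place: tx, ty, tz (the shift in shares of 0.8 m (1.0 is 0.8 m)), ax, ay, az (a rotation vector in fractions of the full range, 1 being 4 rad), finger_gap (the finger opening in m); each row is the pose to reach, as a shift and turn from the pose commanded when the command began, along the tool's axes at that moment; what a row does not reach only later rows make up. A row lasts 1/8 s, in which the tool goes at most 0.0625 m and 0.188 rad, less where a joint would pass 70% of its speed; a pose out of reach is approached as far as the arm can. The fingers move at their own pace and stop on an object; the grip force is fixed at half the most. Time passes only in rows, so rows that do not move let the fingers close. It prints the time, the measured TCP pose, the force, the opening and the grip force at its end. Input that does not fit is refused with a message, and nothing moves.
- robot.observe(): the state, without advancing time (a new reading comes with each control period).
- robot.read_camera(name): name is "scene" or "side" or "wrist"; returns the picture (400x640x3 uint8, red, green, blue); there is no depth.
- robot.camera_info(name): a dict with "camera_matrix" (3x3 intrinsics, pixels), "R" (3x3) and "t" (3): a world point X has camera coordinates R X + t. Camera axes: x right, y down, z forward; pixel columns grow to the right and rows downward; lengths in m; the calibration is good to about 2 mm. A picture is of the moment at which its call begins: read the wrist's pose just before it. camera_info takes no time and is no camera call; for the wrist camera it gives the pose at the moment of the call.
- robot.finish_job(): hands the job in; it is judged then, once.
The state is a dict: "t": time; "qpos": joint angles; "qd": joint speeds; "joint_torque": joint torques, N m; "ee_pos": TCP position; "tool_rot": TCP orientation; "wrist_force": force on the tool from outside, world axes, zero at the start; "ft_torque": the same for the moment, N m; "width": finger opening in m; "grip_force": force on a finger pad.
Only numpy, scipy, OpenCV 4.12 (cv2) and the standard library are available. Lean on these libraries where they do the work, as an engineer would, in place of code of your own. Each camera call takes 0.05 s, during which the arm holds its last target. There are 200 camera calls.

TASK

Get the magnifier's lens barrel ready for its stray-light test: first raise the three half-open flaps of the fold-up test box fully upright, so that it stands as an open box, then take the lens barrel from its cork rest and seat it in the middle of the V-block inside, lying along the groove on both faces. Finish while holding it there, the gripper still pressing it steadily down onto both faces with moderate force (around 10 to 20 N, clearly more than its own weight). Keep the flaps up and leave the other things on the bench where they are.

Things in the scene. Friction and masses are not known exactly. Their poses are not given: they have to be found in the camera images.
- box: fold-up lens test box fixed to the bench: aluminium base 140 (x) x 150 (y) x 12 mm; a fixed sensor wall, 12 mm thick and 65 mm high, on its -x edge (robot's side), hinged flaps on the +y, -y and +x edges, a steel V-block in the middle, groove along x. Origin: under the middle of the base, on the table, z up. A seated lens has its axis 54 mm above the origin, at y = 0
- v_left: the V-block's face on the box's +y side: rigid polished, slippery steel (friction about 0.2) at 45 degrees, 56 mm long along x, reaching up to 39 mm above the table; the V-block is 44 mm wide in all. Same frame as the box
- v_right: the V-block's face on the box's -y side (45 degrees, 56 mm long, rigid polished, slippery steel); its frame is the same as the box's
- flap_left (a joint): hinge of the flap on the box's +y edge, rad: 0 = flat, pointing outward; 1.57 = upright, at its stop. Starts half open, 0.40 to 0.75. It stays where it is left (0.035 N m of friction, no spring); a light push (1 to 2 N) with a closed fingertip low on its outside face, from outside inward to the stop, raises it
- flap_right (a joint): hinge of the flap on the box's -y edge, rad: 0 = flat, pointing outward; 1.57 = upright, at its stop. Starts half open, 0.40 to 0.75. It stays where it is left (0.035 N m of friction, no spring); a light push (1 to 2 N) with a closed fingertip low on its outside face, from outside inward to the stop, raises it
- flap_far (a joint): hinge of the flap on the box's +x edge, away from the robot, rad: 0 = flat, pointing outward; 1.57 = upright, at its stop. Starts half open, 0.40 to 0.75. It stays where it is left (0.035 N m of friction, no spring); a light push (1 to 2 N) with a closed fingertip low on its outside face, from outside inward to the stop, raises it
- flap_left_hinge (a point): middle of the hinge line of the +y flap (75 mm from the box's middle), 10 mm above the table. The flap is a plain grey plate 136 mm long along the hinge, 55 mm from hinge to free edge, 4 mm thick (2 mm either side of the hinge plane). The point turns with the flap: its x axis points to the free edge
- flap_right_hinge (a point): middle of the hinge line of the -y flap (75 mm from the box's middle), 10 mm above the table. The flap is a plain grey plate 136 mm long along the hinge, 55 mm from hinge to free edge, 4 mm thick (2 mm either side of the hinge plane). The point turns with the flap: its x axis points to the free edge
- flap_far_hinge (a point): middle of the hinge line of the +x flap (70 mm from the box's middle), 10 mm above the table. The flap is a plain grey plate 146 mm long along the hinge, 55 mm from hinge to free edge, 4 mm thick (2 mm either side of the hinge plane). The point turns with the flap: its x axis points to the free edge
- flap_left_edge (a point): middle of the free edge of the +y flap, 55 mm from its hinge line
- flap_right_edge (a point): middle of the free edge of the -y flap, 55 mm from its hinge line
- flap_far_edge (a point): middle of the free edge of the +x flap, 55 mm from its hinge line
- lens: lens barrel: dark steel cylinder 48 mm in diameter, 64 mm long, with glass in both flat ends and thin bright rings; 0.12 to 0.25 kg. Origin: its middle, on its axis; its x axis is the cylinder's axis. Both ends are alike. It starts lying in the cork rest, axis 30 mm above the table, along the rest's x
- rest: cork rest the lens starts in: plate 100 (x) x 85 (y) x 6 mm fixed on the table with two low ribs along x (tops 11 mm above the table, 20.5 mm to either side) that stop the barrel rolling; origin under its centre. It may be on either side of the box
- jar_a: bystander: small glass jar with a brass lid, 48 mm across, 68 mm high; origin under its centre
- jar_b: bystander: second small glass jar with a brass lid, 48 mm across, 68 mm high; origin under its centre
- beaker: bystander: open glass beaker, 64 mm across, 60 mm high; origin under its centre
- tray: bystander: white tray 110 x 90 x 22 mm with pottery sherds; origin under its centre. It lies on one side of the test box, the cork rest on the other
- wash_bottle: bystander: white wash bottle with a red cap, 70 mm across, 160 mm high; origin under its centre
- amphora: bystander: painted pottery jar with two handles, 93 mm across (116 over the handles), 139 mm high; origin under its centre
Things that resemble listed ones, but are neither listed nor needed, are in the scene too. What is shaped like the lens but green or pink is not meant.

How it is judged:
By the outcome, as a careful person would: the job done as asked, in the order asked, and still so for the second after the job is handed in, while the arm keeps its last pose, push and grip.
It also fails if it takes over 64 s, if anything falls off the work surface, if the arm or the gripper's body presses on something with over 40 N, if the wrist force passes 120 N, or if a joint passes its speed limit or range.

## Working session

There is one attempt and no reset: what is moved stays moved. The work goes in short steps, Python scripts to look and compute and a shell command to move; the robot and the scene stay as the last step left them, time stands still between calls to the robot, and variables do not carry over. Pictures are saved under pics/ and viewed, at most 13 in all, crops included, and the job is handed in when it is done.

```bash
mkdir -p pics; ls; cat > h.py <<'E'
import numpy as np, cv2
from plant import robot
def ray(name,px,info=None):
    c=info or robot.camera_info(name);K=np.array(c["camera_matrix"]);R=np.array(c["R"]);t=np.array(c["t"])
    d=R.T@np.linalg.solve(K,[px[0],px[1],1.]);return -R.T@t,d
def onz(name,px,z,info=None):
    o,d=ray(name,px,info);return o+d*(z-o[2])/d[2]
def proj(name,X,info=None):
    c=info or robot.camera_info(name);K=np.array(c["camera_matrix"]);p=np.array(c["R"])@np.array(X)+np.array(c["t"]);p=K@p;return p[:2]/p[2]
def save(name,f):
    im=robot.read_camera(name)[:,:,::-1].copy();cv2.imwrite("pics/"+f,im);return im
E
python3 - <<'E'
from h import *
for n in("scene","side"):
    save(n,n+"0.png")
    c=robot.camera_info(n);print(n,np.round(-np.array(c["R"]).T@c["t"],3),np.round(np.array(c["R"])[2],2))
s=robot.observe();print(s["t"],s["tool_rot"],s["width"],robot.grasp_offset)
E
```

```text
pics
scene [ 1.24  -0.166  1.072] [-0.55  0.14 -0.82]
side [0.058 0.817 0.909] [ 0.39 -0.64 -0.67]
0.1 [-3.14017980e+00  1.34677082e-04  1.57088937e+00] 0.08542173510832055 0.0187
```

View pics/scene0.png

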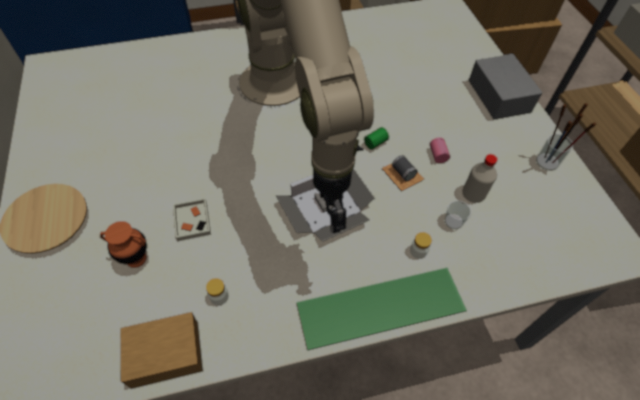

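View pics/side0.png

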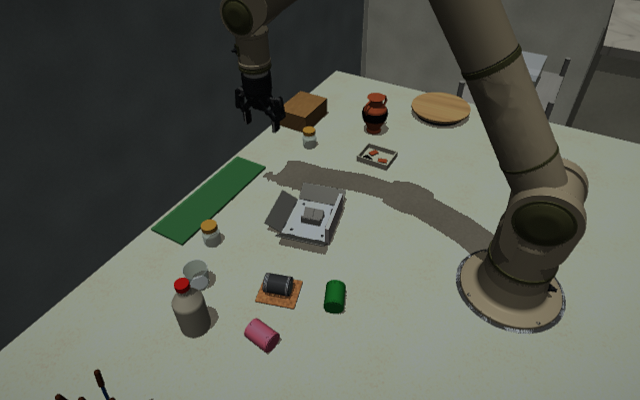

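Candidates for the lens: dark barrel on cork at scene (404,168) / side (278,285); green one at scene (377,138) / side (335,295); pink one at scene (440,150) / side (262,334). I choose the dark one on the cork. The box is at side (310,215), partly hidden in the scene view. Next comes the close crop.

```bash
python3 - <<'E'
from h import *
a=cv2.imread("pics/side0.png")[175:315,245:355]  # 110x140
b=cv2.imread("pics/scene0.png")[145:250,270:430] # 160x105
A=cv2.resize(a,None,fx=4,fy=4,interpolation=cv2.INTER_CUBIC)
A=cv2.convertScaleAbs(A,alpha=1.5,beta=10)
cv2.imwrite("pics/c1.png",A)
B=cv2.convertScaleAbs(cv2.resize(b,None,fx=5,fy=5,interpolation=cv2.INTER_CUBIC),alpha=1.5,beta=10)
cv2.imwrite("pics/c2.png",B);print(A.shape,B.shape)
E
```

```text
(560, 440, 3) (525, 800, 3)
```

View pics/c1.png

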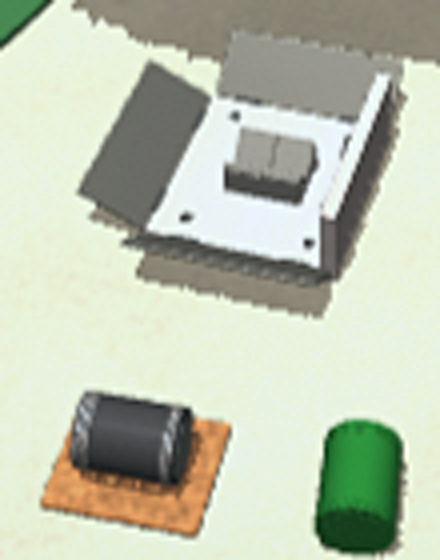

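View pics/c2.png

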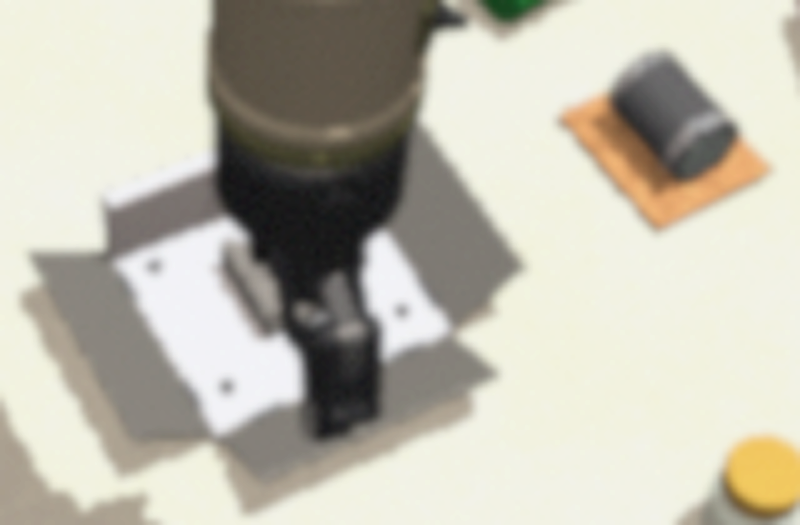

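The crop confirms it: a dark barrel with bright rings lies on the cork. Box corners and flaps are readable in both crops, so I fit the models to them.

```bash
cat > fit.py <<'E'
from h import *
from scipy.optimize import least_squares
S=lambda u,v:("scene",270+(u+.5)/5-.5,145+(v+.5)/5-.5)
D=lambda u,v:("side",245+(u+.5)/4-.5,175+(v+.5)/4-.5)
def flap(w,s,q): # s: along hinge coordinate, outer? mid-plane free edge
    r=.055*np.cos(q);z=.010+.055*np.sin(q)
    return {"L":(s,.075+r,z),"R":(s,-.075-r,z),"F":(.070+r,s,z)}[w]
obs=[(S(30,255),"R",-.068),(S(128,437),"R",.068),(S(262,482),"F",-.073),(S(498,374),"F",.073),(S(523,267),"L",.068),
(S(213,435),(.07,-.075,.012),0),(S(455,330),(.07,.075,.012),0),(S(103,193),(-.07,-.075,.065),0),
(D(150,62),"F",-.073),(D(80,193),"F",.073),(D(233,30),"R",.068),(D(403,60),"R",-.068),(D(123,240),"L",.068),(D(325,283),"L",-.068),
(D(240,128),(.028,-.022,.039),0),(D(318,150),(-.028,-.022,.039),0),(D(225,170),(.028,.022,.039),0),(D(308,182),(-.028,.022,.039),0),
(D(392,72),(-.07,-.075,.065),0),(D(322,215),(-.058,.075,.065),0)]
def W(p,X):
    c,s=np.cos(p[2]),np.sin(p[2]);return np.array([p[0]+c*X[0]-s*X[1],p[1]+s*X[0]+c*X[1],X[2]])
I={n:robot.camera_info(n) for n in("scene","side")}
def res(p,obs=obs):
    q=dict(L=p[3],R=p[4],F=p[5]) if len(p)>3 else {};r=[]
    for (n,u,v),a,s in obs:
        X=flap(a,s,q[a]) if isinstance(a,str) else a
        r+=list(proj(n,W(p,X),I[n])-[u,v])
    return np.array(r)
f=least_squares(res,[.7,0,0,.5,.5,.5],loss="soft_l1")
print("box",np.round(f.x,4));print(np.round(res(f.x).reshape(-1,2),1).tolist())
ro=[(S(562,120),(-.05,-.0425,.006),0),(S(658,230),(.05,-.0425,.006),0),(S(770,172),(.05,.0425,.006),0),
(D(42,507),(.05,.0425,.006),0),(D(197,533),(-.05,.0425,.006),0),(D(231,427),(-.05,-.0425,.006),0)]
g=least_squares(lambda p:res(p,ro),[.7,.2,0]);print("rest",np.round(g.x,4),np.round(res(g.x,ro).reshape(-1,2),1).tolist())
for n,px in(("scene",(422,252)),("side",(209,242)),("scene",(377,147)),("side",(335,308)),("scene",(192,235)),("side",(377,165))):print(px,np.round(onz(n,px,.0),3))
E
python3 fit.py
```

```text
box [0.5418 0.0423 0.2383 0.7131 0.5562 0.4811]
[[-0.4, -0.4], [1.6, 0.7], [0.2, -0.0], [0.9, -0.1], [0.2, -0.7], [0.7, -0.0], [0.1, -0.2], [-0.5, -0.3], [0.2, -0.1], [-0.2, -0.0], [0.3, -0.1], [0.9, 0.1], [0.3, 0.2], [-1.4, -0.3], [1.1, -1.0], [0.2, -2.9], [0.1, -1.3], [-1.6, -0.5], [0.7, 0.6], [-0.0, -0.1]]
rest [0.49   0.2945 0.3029] [[-0.6, -1.2], [0.5, -0.0], [1.1, -0.4], [-0.7, -0.7], [0.2, 0.3], [0.4, -1.1]]
(422, 252) [0.75  0.255 0.   ]
(209, 242) [0.755 0.252 0.   ]
(377, 147) [0.37  0.254 0.   ]
(335, 308) [0.347 0.268 0.   ]
(192, 235) [ 0.554 -0.334  0.   ]
(377, 165) [ 0.493 -0.295  0.   ]
```

```bash
cat >> h.py <<'E'
from scipy.spatial.transform import Rotation as Ro
BOX=[.5418,.0423,.2383]
def w(bx,by,z):
    c,s=np.cos(BOX[2]),np.sin(BOX[2]);return np.array([BOX[0]+c*bx-s*by,BOX[1]+s*bx+c*by,z])
def go(P,yaw):
    s=robot.observe();R=Ro.from_euler("xyz",s["tool_rot"]);T=Ro.from_euler("xyz",[np.pi,0,yaw])
    return np.round(np.r_[R.inv().apply(np.array(P)-s["ee_pos"]),(R.inv()*T).as_rotvec()],4)
E
python3 - <<'E'
from h import *
yaw=np.pi/2+.2383
print(go(w(0,.155,.2),yaw),go(w(0,.155,.032),yaw))
E
```

```text
[ 0.193  -0.2193  0.0308 -0.0014 -0.     -0.2382] [ 0.193  -0.2191  0.1988 -0.0014 -0.     -0.2382]
```

The manual's scale: shifts go in shares of 0.8 m and turns go in shares of 4 rad. Converting my numbers, -0.219 m / 0.8 = -0.2738, 0.199 m / 0.8 = 0.2488, -0.238 rad / 4 = -0.0595.

```bash
python3 -m inch '{"tx":[0.2413,0.2413,0.2413,0.2413,0.2413,0.2413,0.2413,0.2413,0.2413],"ty":[-0.2738,-0.2738,-0.2738,-0.2738,-0.2738,-0.2738,-0.2738,-0.2738,-0.2738],"tz":[0.0375,0.0375,0.0375,0.0375,0.0375,0.125,0.1875,0.2488,0.2488],"ax":[0,0,0,0,0,0,0,0,0],"ay":[0,0,0,0,0,0,0,0,0],"az":[-0.0595,-0.0595,-0.0595,-0.0595,-0.0595,-0.0595,-0.0595,-0.0595,-0.0595],"finger_gap":[0,0,0,0,0,0,0,0,0]}'; python3 -c "
from h import *
print(go(w(0,.155,.032),np.pi/2+.2383),robot.observe()['wrist_force'])"
```

```text
t: 1.23
ee_pos: [0.5038, 0.1922, 0.0293]
tool_rot: [-3.135, 0.002, 1.809]
wrist_force: [0.0, -0.0, 0.7]
width: -0.0005
grip_force: 0.0
[ 0.0004  0.0015 -0.0027 -0.0068  0.0016  0.0003] [ 0.04361126 -0.03254827  0.73790325]
```

Converted, -0.063 m / 0.8 = -0.0788, -0.052 m / 0.8 = -0.065.

```bash
python3 -m inch '{"tx":[-0.0188,-0.0313,-0.0388,-0.0475,-0.0563,-0.065,-0.0725,-0.0788,-0.0788],"ty":[0,0,0,0,0,0,0,0,0],"tz":[0,-0.005,-0.0125,-0.0175,-0.0225,-0.0263,-0.0275,-0.0288,-0.0288],"ax":[0,0,0,0,0,0,0,0,0],"ay":[0,0,0,0,0,0,0,0,0],"az":[0,0,0,0,0,0,0,0,0],"finger_gap":[0,0,0,0,0,0,0,0,0]}';python3 -m inch '{"tx":[-0.0025,-0.0025],"ty":[0,0],"tz":[0,0],"ax":[0,0],"ay":[0,0],"az":[0,0],"finger_gap":[0,0]}';python3 -m inch '{"tx":[-0.0025,-0.0025],"ty":[0,0],"tz":[0,0],"ax":[0,0],"ay":[0,0],"az":[0,0],"finger_gap":[0,0]}'
```

```text
t: 2.35
ee_pos: [0.5208, 0.1311, 0.0551]
tool_rot: [-3.141, 0.0, 1.808]
wrist_force: [0.1, 0.6, -1.1]
width: -0.0
grip_force: 0.0
t: 2.6
ee_pos: [0.5212, 0.1298, 0.0551]
tool_rot: [-3.141, 0.0, 1.809]
wrist_force: [-0.5, 0.7, 0.2]
width: -0.0006
grip_force: 0.0
t: 2.85
ee_pos: [0.5215, 0.1287, 0.0552]
tool_rot: [-3.141, -0.001, 1.81]
wrist_force: [-2.5, 4.4, -0.9]
width: 0.0001
grip_force: 2.1
```

Converted, 0.165 m / 0.8 = 0.2063, 0.13 m / 0.8 = 0.1625.

```bash
python3 -m inch '{"tx":[0.0375,0.0375,-0.025,-0.0625,-0.1113,-0.1113,-0.1113,-0.1113,-0.1113],"ty":[0,0,0.05,0.125,0.1625,0.2063,0.2063,0.2063,0.2063],"tz":[0,-0.075,-0.1,-0.1,-0.1,-0.1,-0.0375,0.0388,0.0388],"ax":[0,0,0,0,0,0,0,0,0],"ay":[0,0,0,0,0,0,0,0,0],"az":[0,0,0,0,0,0,0,0,0],"finger_gap":[0,0,0,0,0,0,0,0,0]}'; python3 -c "
from h import *
print(go(w(.16,0,.024),np.pi/2+.2383))"
```

```text
t: 3.98
ee_pos: [0.6995, 0.0794, 0.0196]
tool_rot: [-3.132, -0.0, 1.809]
wrist_force: [-0.3, 0.6, 0.0]
width: 0.0001
grip_force: 0.0
[ 0.0012 -0.0021 -0.0044 -0.0093 -0.0002 -0.0001]
```

Converted, -0.07 m / 0.8 = -0.0875, -0.061 m / 0.8 = -0.0763.

```bash
python3 -m inch '{"tx":[0,0,0,0,0,0,0,0,0,0],"ty":[-0.0213,-0.0338,-0.0425,-0.05,-0.0575,-0.0675,-0.0763,-0.0825,-0.0875,-0.0875],"tz":[0,-0.0025,-0.0125,-0.02,-0.0263,-0.03,-0.0338,-0.035,-0.0363,-0.0363],"ax":[0,0,0,0,0,0,0,0,0,0],"ay":[0,0,0,0,0,0,0,0,0,0],"az":[0,0,0,0,0,0,0,0,0,0],"finger_gap":[0,0,0,0,0,0,0,0,0,0]}';python3 -m inch '{"tx":[0,0],"ty":[-0.0038,-0.0038],"tz":[0,0],"ax":[0,0],"ay":[0,0],"az":[0,0],"finger_gap":[0,0]}'; python3 -c "
from h import *
print(go(w(.0865,0,.055),np.pi/2+.2383))"
```

```text
t: 5.22
ee_pos: [0.6349, 0.0637, 0.0532]
tool_rot: [-3.141, 0.0, 1.809]
wrist_force: [0.5, 1.8, 0.9]
width: 0.0002
grip_force: 0.0
t: 5.48
ee_pos: [0.632, 0.063, 0.0531]
tool_rot: [-3.141, 0.0, 1.809]
wrist_force: [-0.2, -0.7, -0.5]
width: 0.0002
grip_force: 0.0
[ 0.0011 -0.0061 -0.0019 -0.0003  0.     -0.0003]
```

Converted, -0.003 m / 0.8 = -0.0038.

```bash
python3 -m inch '{"tx":[0,0],"ty":[-0.0038,-0.0038],"tz":[0,0],"ax":[0,0],"ay":[0,0],"az":[0,0],"finger_gap":[0,0]}';  python3 -m inch '{"tx":[0,0],"ty":[-0.0038,-0.0038],"tz":[0,0],"ax":[0,0],"ay":[0,0],"az":[0,0],"finger_gap":[0,0]}'; python3 -c "
from h import *
save('side','side1.png')"
```

```text
t: 5.72
ee_pos: [0.629, 0.0623, 0.0532]
tool_rot: [-3.141, 0.0, 1.809]
wrist_force: [0.0, -0.3, -0.4]
width: -0.0002
grip_force: 0.0
t: 5.98
ee_pos: [0.6261, 0.0616, 0.0533]
tool_rot: [-3.141, 0.0, 1.809]
wrist_force: [0.7, 1.5, -0.1]
width: -0.0001
grip_force: 0.0
```

View pics/side1.png

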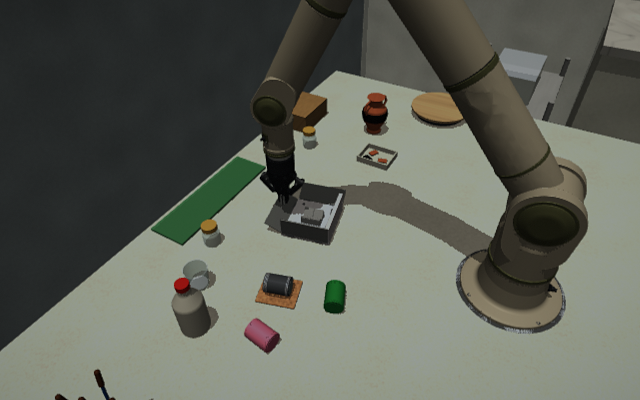

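Picture: left flap stands upright (305,232), far flap is nearly up with the finger at (283,198). I keep pushing until it meets the stop.

Converted, -0.003 m / 0.8 = -0.0038, -0.0015 m / 0.8 = -0.0019.

```bash
for i in 1 2 3; do python3 -m inch '{"tx":[0,0],"ty":[-0.0019,-0.0038],"tz":[0,0],"ax":[0,0],"ay":[0,0],"az":[0,0],"finger_gap":[0,0]}' | grep -E "ee_pos|wrist"; done
```

```text
ee_pos: [0.6233, 0.0609, 0.0532]
wrist_force: [-0.1, 0.7, 0.1]
ee_pos: [0.6204, 0.0602, 0.0533]
wrist_force: [0.0, -0.6, -0.2]
ee_pos: [0.6175, 0.0595, 0.0533]
wrist_force: [-0.4, 0.4, 0.6]
```

Converted, -0.002 m / 0.8 = -0.0025, -0.001 m / 0.8 = -0.0013.

```bash
for i in 1 2; do python3 -m inch '{"tx":[0,0],"ty":[-0.0013,-0.0025],"tz":[0,0],"ax":[0,0],"ay":[0,0],"az":[0,0],"finger_gap":[0,0]}' | grep -E "ee_pos|wrist"; done; python3 -c "
from h import *
im=save('side','side2.png');im2=robot.read_camera('scene')[:,:,::-1]
a=cv2.resize(im[170:250,250:360],(550,400),interpolation=cv2.INTER_CUBIC)
cv2.imwrite('pics/c3.png',cv2.convertScaleAbs(a,alpha=1.6,beta=15))"
```

```text
ee_pos: [0.6157, 0.059, 0.0533]
wrist_force: [-0.1, -0.8, 0.5]
ee_pos: [0.6137, 0.0586, 0.0533]
wrist_force: [0.7, 0.0, 0.6]
```

View pics/c3.png

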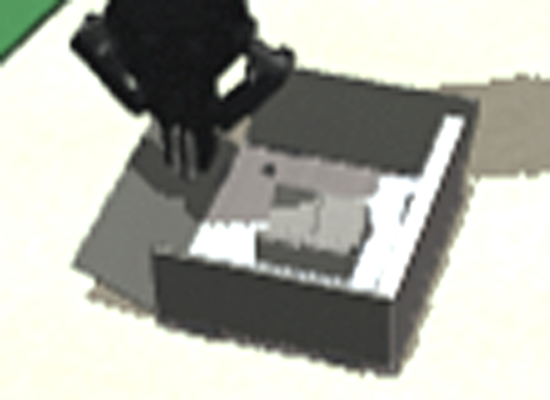

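The crop shows the far flap still half open. The fingers are thinner along their closing line than I assumed, so they passed over its edge. I back off and repeat lower.

Converted, 0.086 m / 0.8 = 0.1075, -0.04 m / 0.8 = -0.05.

```bash
python3 -m inch '{"tx":[0,0,0,0,0,0,0],"ty":[0,0.0625,0.1075,0.1075,0.1075,0.1075,0.1075],"tz":[-0.0625,-0.0625,-0.05,0.0125,0.0438,0.0438,0.0438],"ax":[0,0,0,0,0,0,0],"ay":[0,0,0,0,0,0,0],"az":[0,0,0,0,0,0,0],"finger_gap":[0,0,0,0,0,0,0]}'; python3 -m inch '{"tx":[0,0,0,0,0,0,0,0,0,0],"ty":[-0.02,-0.035,-0.045,-0.0513,-0.0575,-0.0663,-0.075,-0.0838,-0.0925,-0.0925],"tz":[0,0,0,-0.005,-0.0113,-0.0188,-0.025,-0.0288,-0.0313,-0.0313],"ax":[0,0,0,0,0,0,0,0,0,0],"ay":[0,0,0,0,0,0,0,0,0,0],"az":[0,0,0,0,0,0,0,0,0,0],"finger_gap":[0,0,0,0,0,0,0,0,0,0]}';for i in 1 2; do python3 -m inch '{"tx":[0,0],"ty":[-0.0013,-0.0025],"tz":[0,0],"ax":[0,0],"ay":[0,0],"az":[0,0],"finger_gap":[0,0]}' | grep -E "ee_pos|wrist"; done
```

```text
t: 8.25
ee_pos: [0.6979, 0.079, 0.0193]
tool_rot: [3.14, 0.0, 1.809]
wrist_force: [-0.2, 0.0, 0.6]
width: 0.0001
grip_force: 0.0
t: 9.5
ee_pos: [0.6265, 0.0617, 0.0435]
tool_rot: [3.138, -0.0, 1.809]
wrist_force: [4.1, 0.8, -0.4]
width: 0.0002
grip_force: 2.3
ee_pos: [0.6263, 0.0617, 0.0437]
wrist_force: [10.1, 2.0, -4.1]
ee_pos: [0.6262, 0.0617, 0.0438]
wrist_force: [15.4, 4.1, -8.5]
```

Converted, -0.155 m / 0.8 = -0.1938, -0.087 m / 0.8 = -0.1088.

```bash
python3 -m inch '{"tx":[0,0,-0.0625,-0.1,-0.15,-0.1938,-0.1938,-0.1938,-0.1938,-0.1938],"ty":[0.0375,0.0375,0,-0.05,-0.1088,-0.1088,-0.1088,-0.1088,-0.1088,-0.1088],"tz":[0,-0.075,-0.1063,-0.1063,-0.1063,-0.1063,-0.0438,0.0275,0.0275,0.0275],"ax":[0,0,0,0,0,0,0,0,0,0],"ay":[0,0,0,0,0,0,0,0,0,0],"az":[0,0,0,0,0,0,0,0,0,0],"finger_gap":[0,0,0,0,0,0,0,0,0,0]}'; python3 -c "
from h import *
print(go(w(0,-.155,.020),np.pi/2+.2383))"
```

```text
t: 11.25
ee_pos: [0.5736, -0.1106, 0.0224]
tool_rot: [-3.142, 0.0, 1.809]
wrist_force: [0.0, 0.5, -1.1]
width: -0.0005
grip_force: 0.0
[ 0.001   0.0051  0.0024 -0.      0.0001 -0.    ]
```

Converted, 0.065 m / 0.8 = 0.0813, 0.053 m / 0.8 = 0.0663.

```bash
python3 -m inch '{"tx":[0.0175,0.0288,0.0363,0.0425,0.05,0.0575,0.0663,0.075,0.0813,0.0813],"ty":[0,0,0,0,0,0,0,0,0,0],"tz":[0,0,-0.0038,-0.01,-0.0163,-0.0225,-0.0275,-0.03,-0.0313,-0.0313],"ax":[0,0,0,0,0,0,0,0,0,0],"ay":[0,0,0,0,0,0,0,0,0,0],"az":[0,0,0,0,0,0,0,0,0,0],"finger_gap":[0,0,0,0,0,0,0,0,0,0]}';for i in 1 2; do python3 -m inch '{"tx":[0.0013,0.0025],"ty":[0,0],"tz":[0,0],"ax":[0,0],"ay":[0,0],"az":[0,0],"finger_gap":[0,0]}' | grep -E "ee_pos|wrist"; done
```

```text
t: 12.5
ee_pos: [0.5579, -0.0468, 0.0461]
tool_rot: [-3.141, -0.0, 1.81]
wrist_force: [-0.7, 0.5, -0.1]
width: 0.0002
grip_force: 0.0
ee_pos: [0.5576, -0.0458, 0.0461]
wrist_force: [-1.0, -0.0, 0.8]
ee_pos: [0.5571, -0.0437, 0.0462]
wrist_force: [-0.5, -2.1, 0.3]
```

Converted, 0.002 m / 0.8 = 0.0025, 0.001 m / 0.8 = 0.0013.

```bash
for i in 1 2; do python3 -m inch '{"tx":[0.0013,0.0025],"ty":[0,0],"tz":[0,0],"ax":[0,0],"ay":[0,0],"az":[0,0],"finger_gap":[0,0]}' | grep -E "ee_pos|wrist"; done; python3 -c "
from h import *
print(go(w(0,-.0885,.02),1.809))"
```

```text
ee_pos: [0.557, -0.0434, 0.0463]
wrist_force: [1.7, -8.3, -1.7]
ee_pos: [0.5569, -0.0432, 0.0463]
wrist_force: [3.8, -14.3, -3.0]
[-0.0018  0.0055  0.0263  0.0002  0.0034 -0.0035]
```

```bash
python3 -m inch '{"tx":[-0.0375,-0.0375,0,0.0625,0.1088,0.1088,0.1088],"ty":[0,0,0,0,0,0,0],"tz":[0,-0.075,-0.15,-0.2125,-0.2625,-0.2625,-0.2625],"ax":[0,0,0,0,0,0,0],"ay":[0,0,0,0,0,0,0],"az":[0,0,0,0,0,0,0],"finger_gap":[0,0.085,0.085,0.085,0.085,0.085,0.085]}'; python3 -c "
from h import *
c=robot.camera_info('wrist');im=save('wrist','w1.png')
import pickle;pickle.dump(c,open('w1.pkl','wb'))
for n,X in (('lens',(.49,.2945,.03)),('box',w(0,0,.012))):print(n,proj('wrist',X,c))
cv2.imwrite('pics/w1b.png',cv2.convertScaleAbs(im,alpha=1.4,beta=10))"
```

```text
t: 14.38
ee_pos: [0.5356, 0.0447, 0.2562]
tool_rot: [3.141, 0.0, 1.809]
wrist_force: [0.7, -1.9, -0.2]
width: 0.0849
grip_force: 0.0
lens [ 332.95990537 -117.87039426]
box [321.24780132 167.70376023]
```

View pics/w1b.png

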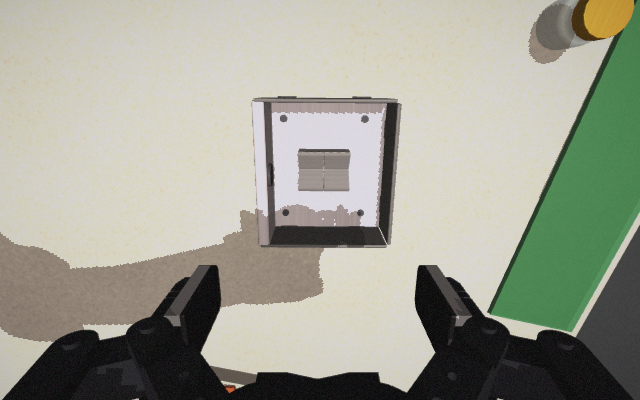

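Wrist view: all three flaps stand upright around the base (252–400, 97–247). The V-block top is at about (297,149)–(350,191). Next I look at the lens from above.

Converted, 0.254 m / 0.8 = 0.3175, 0.24 m / 0.8 = 0.3, -0.065 rad / 4 = -0.0163.

```bash
python3 -c "
from h import *
print(go((.49,.2945,.2),np.pi/2+.303))"; python3 -m inch '{"tx":[0.075,0.15,0.225,0.3,0.3175,0.3175],"ty":[0,0,0.0125,0.0163,0.0163,0.0163],"tz":[0,0,0.025,0.0625,0.07,0.07],"ax":[0,0,0,0,0,0],"ay":[0,0,0,0,0,0],"az":[-0.0163,-0.0163,-0.0163,-0.0163,-0.0163,-0.0163],"finger_gap":[0.085,0.085,0.085,0.085,0.085,0.085]}'; python3 -c "
from h import *
c=robot.camera_info('wrist');im=save('wrist','w2.png')
import pickle;pickle.dump(c,open('w2.pkl','wb'))
p=proj('wrist',(.49,.2945,.03),c);print(p,proj('wrist',(.54,.31,.03),c))
v,u=int(p[1]),int(p[0]);v0,u0=max(v-65,0),u-65
a=cv2.resize(im[v0:v0+130,u0:u0+130],(400,400),interpolation=cv2.INTER_CUBIC)
b=cv2.resize(cv2.imread('pics/w1.png')[130:210,284:364],(400,400),interpolation=cv2.INTER_CUBIC)
print(u0,v0);cv2.imwrite('pics/c4.png',cv2.convertScaleAbs(np.hstack([a,b]),alpha=1.6,beta=20))"
```

```text
[ 0.2542  0.0149  0.0553 -0.0013  0.0004 -0.0656]
t: 15.18
ee_pos: [0.4879, 0.2944, 0.1983]
tool_rot: [-3.138, 0.001, 1.875]
wrist_force: [0.4, -0.3, 1.0]
width: 0.0852
grip_force: 0.0
[319.17632029 180.93402029] [374.9327653  181.13978369]
254 115
```

View pics/c4.png

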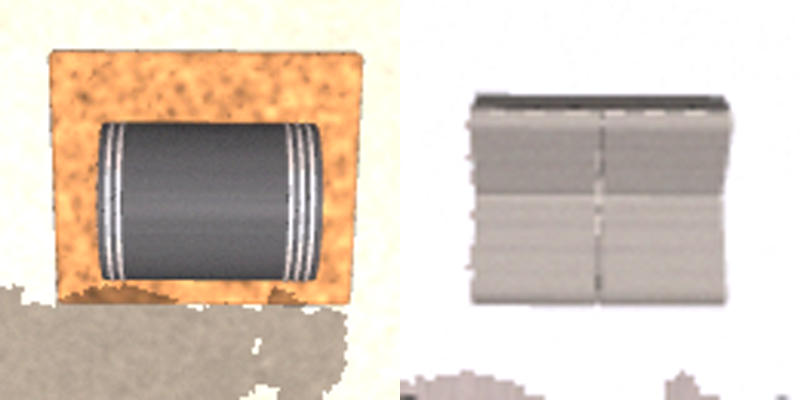

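```bash
python3 - <<'E'
from h import *;import pickle
c1=pickle.load(open('w1.pkl','rb'));c2=pickle.load(open('w2.pkl','rb'))
L=lambda u,v,z:onz('wrist',(254+(u+.5)*.325-.5,115+(v+.5)*.325-.5),z,c2)
V=lambda u,v,z:onz('wrist',(284+(u-400+.5)*.2-.5,130+(v+.5)*.2-.5),z,c1)
r=[L(50,52,.006),L(362,50,.006),L(350,303,.006),L(59,305,.006)]
print("rest c",np.mean(r,0)[:2],"yaws",[np.arctan2(*(b-a)[1::-1]) for a,b in((r[0],r[1]),(r[3],r[2]))],np.linalg.norm(r[1]-r[0]),np.linalg.norm(r[2]-r[1]))
# lens: midpoint of the silhouette at axis height; ends at mid row at z=.03.. top ring z .054
print("lens mid",L(210,201,.03)[:2])
a,b=L(110,201,.05),L(310,201,.05);print("yaw~",np.arctan2(*(b-a)[1::-1]))
v=[V(474,112,.039),V(730,112,.039),V(725,301,.039),V(472,301,.039)]
print("V c",np.mean(v,0)[:2],[np.arctan2(*(b-a)[1::-1]) for a,b in((v[0],v[1]),(v[3],v[2]))],np.linalg.norm(v[1]-v[0]),np.linalg.norm(v[2]-v[1]))
g=[V(474,193,.02),V(726,193,.02),V(599,193,.02)];print("groove",g[2],np.arctan2(*(g[1]-g[0])[1::-1]))
h=[onz('wrist',p,.012,c1) for p in((284,119),(365,119),(361,213),(286,213))];print("screws c",np.mean(h,0)[:2],[np.arctan2(*(b-a)[1::-1]) for a,b in((h[0],h[1]),(h[3],h[2]))])
print(robot.observe()['ee_pos'],robot.observe()['tool_rot'])
E
```

```text
rest c [0.49077061 0.2959786 ] yaws [np.float64(0.310177477681369), np.float64(0.31208193433169606)] 0.09807377291506054 0.08434397920160443
lens mid [0.49217487 0.29614189]
yaw~ 0.30439477342761795
V c [0.54357442 0.04465557] [np.float64(0.2380313982302823), np.float64(0.23799951997738375)] 0.054218297840425804 0.04154941470617692
groove [0.54381147 0.04394847 0.02      ] 0.23801800652739136
screws c [0.54495598 0.04268332] [np.float64(0.23805750085055913), np.float64(0.23797881405793106)]
[0.4887176  0.29305186 0.19911125] [-3.13919667e+00  1.58489154e-03  1.87284115e+00]
```

```bash
python3 -c "
from h import *
print(go((.492,.296,.014),.306),robot.observe()['qpos'][6])"
```

```text
[ 2.1000e-03  4.5000e-03  1.8510e-01 -6.0000e-04  3.1000e-03  1.5668e+00] -0.48129566403024227
```

Converted, 0.08 m / 0.8 = 0.1, 0.04 m / 0.8 = 0.05, 1.567 rad / 4 = 0.3918.

```bash
python3 -m inch '{"tx":[0.0025,0.0025,0.0025,0.0025,0.0025,0.0025,0.0025,0.0025,0.0025,0.0025,0.0025],"ty":[0.0056,0.0056,0.0056,0.0056,0.0056,0.0056,0.0056,0.0056,0.0056,0.0056,0.0056],"tz":[0,0,0,0,0,0,0,0.05,0.1,0.1,0.1],"ax":[0,0,0,0,0,0,0,0,0,0,0],"ay":[0,0,0,0,0,0,0,0,0,0,0],"az":[0.3918,0.3918,0.3918,0.3918,0.3918,0.3918,0.3918,0.3918,0.3918,0.3918,0.3918],"finger_gap":[0.085,0.085,0.085,0.085,0.085,0.085,0.085,0.085,0.085,0.085,0.085]}'; python3 -c "
from h import *
print(go((.492,.296,.014),.306),robot.observe()['qpos'][6])"
```

```text
t: 16.6
ee_pos: [0.4935, 0.2968, 0.1216]
tool_rot: [3.142, -0.001, 0.306]
wrist_force: [0.6, -0.1, 0.2]
width: 0.085
grip_force: 0.0
[-0.0018  0.0003  0.1076  0.     -0.0011  0.0002] -1.6897634888007993
```

Converted, 0.107 m / 0.8 = 0.1338, 0.1 m / 0.8 = 0.125.

```bash
python3 -m inch '{"tx":[-0.0019,-0.0019,-0.0019,-0.0019,-0.0019],"ty":[0,0,0,0,0],"tz":[0.0625,0.1,0.125,0.1338,0.1338],"ax":[0,0,0,0,0],"ay":[0,0,0,0,0],"az":[0,0,0,0,0],"finger_gap":[0.085,0.085,0.085,0.085,0.085]}'; python3 -m inch '{"tx":[0,0,0,0,0],"ty":[0,0,0,0,0],"tz":[0,0,0,0,0],"ax":[0,0,0,0,0],"ay":[0,0,0,0,0],"az":[0,0,0,0,0],"finger_gap":[0.06,0.045,0.03,0.03,0.03]}'
```

```text
t: 17.23
ee_pos: [0.4916, 0.2976, 0.0143]
tool_rot: [-3.141, -0.001, 0.307]
wrist_force: [0.5, 0.9, 0.6]
width: 0.0851
grip_force: 0.0
t: 17.85
ee_pos: [0.4913, 0.2974, 0.0145]
tool_rot: [-3.141, -0.001, 0.306]
wrist_force: [-0.6, -2.1, 9.7]
width: 0.0463
grip_force: 59.9
```

```bash
python3 -m inch '{"tx":[0,0,0,0],"ty":[0,0,0,0],"tz":[-0.0038,-0.01,-0.0188,-0.0188],"ax":[0,0,0,0],"ay":[0,0,0,0],"az":[0,0,0,0],"finger_gap":[0.03,0.03,0.03,0.03]}'; python3 -c "
from h import *
im=save('side','s3.png');print(robot.observe()['ft_torque'])
cv2.imwrite('pics/c5.png',cv2.convertScaleAbs(cv2.resize(im[225:315,230:350],(800,600),interpolation=cv2.INTER_CUBIC),alpha=1.6,beta=20))"
```

```text
t: 18.35
ee_pos: [0.491, 0.2978, 0.0289]
tool_rot: [-3.141, -0.001, 0.307]
wrist_force: [0.3, -0.4, -2.7]
width: 0.0462
grip_force: 61.6
[-0.03207002  0.03115766  0.02714099]
```

View pics/c5.png

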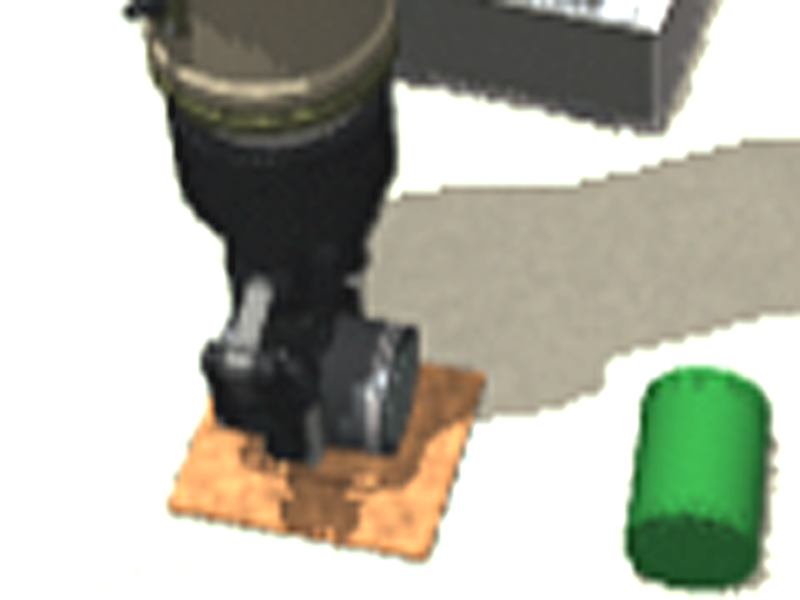

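The lens is lifted level off the cork in the side crop, with a load of about 2 N. Now I take it over the V-block.

```bash
python3 -m inch '{"tx":[0,0,0,0],"ty":[0,0,0,0],"tz":[-0.0625,-0.125,-0.15,-0.15],"ax":[0,0,0,0],"ay":[0,0,0,0],"az":[0,0,0,0],"finger_gap":[0.03,0.03,0.03,0.03]}'; python3 -c "
from h import *
print(go((.5433,.0442,.10),.2383))"
```

```text
t: 18.9
ee_pos: [0.4913, 0.298, 0.1495]
tool_rot: [-3.141, -0.003, 0.307]
wrist_force: [-0.4, 0.3, -3.1]
width: 0.0462
grip_force: 62.6
[-0.0273  0.2577  0.0492 -0.0011 -0.0026  0.0687]
```

Converted, 0.258 m / 0.8 = 0.3225, 0.2 m / 0.8 = 0.25, 0.069 rad / 4 = 0.0173.

```bash
python3 -m inch '{"tx":[-0.0063,-0.0125,-0.025,-0.0338,-0.0338,-0.0338,-0.0338,-0.0338],"ty":[0.0625,0.125,0.1875,0.25,0.3225,0.3225,0.3225,0.3225],"tz":[0,0,0,0,0,0.0563,0.0625,0.0625],"ax":[0,0,0,0,0,0,0,0],"ay":[0,0,0,0,0,0,0,0],"az":[0,0.0075,0.0173,0.0173,0.0173,0.0173,0.0173,0.0173],"finger_gap":[0.03,0.03,0.03,0.03,0.03,0.03,0.03,0.03]}'; python3 -c "
from h import *
print(go((.5433,.0442,.045),.2383))
c=robot.camera_info('wrist');im=save('wrist','w3.png');o=robot.observe();print(o['wrist_force'],o['ft_torque'])
cv2.imwrite('pics/c6.png',cv2.convertScaleAbs(im,alpha=1.6,beta=20))"
```

```text
t: 19.9
ee_pos: [0.5422, 0.044, 0.0976]
tool_rot: [-3.141, 0.002, 0.239]
wrist_force: [0.3, -0.2, -1.3]
width: 0.0465
grip_force: 62.6
[ 0.0012  0.0001  0.0526 -0.0004  0.0024  0.0006]
[-0.13051862 -0.18243288 -1.10279143] [-0.01802524 -0.02402818  0.01086121]
```

View pics/c6.png

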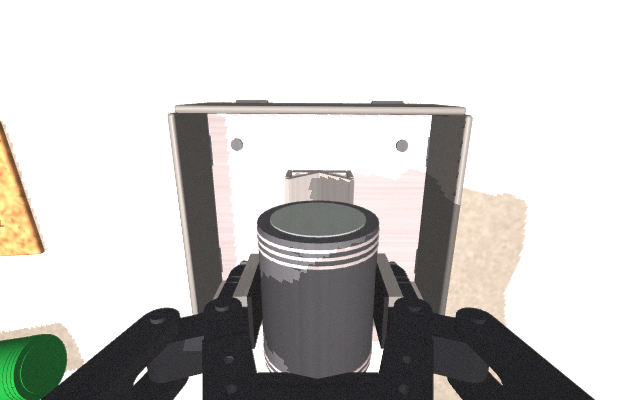

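Lens (258–380, centre 319) and V-block (286–354, centre 320) line up, and all flaps are up. I lower it.

Converted, 0.052 m / 0.8 = 0.065, 0.001 m / 0.8 = 0.0013.

```bash
python3 -m inch '{"tx":[0.0013,0.0013,0.0013,0.0013,0.0013],"ty":[0,0,0,0,0],"tz":[0.025,0.05,0.0625,0.065,0.065],"ax":[0,0,0,0,0],"ay":[0,0,0,0,0],"az":[0,0,0,0,0],"finger_gap":[0.03,0.03,0.03,0.03,0.03]}'; for i in 1 2; do python3 -m inch '{"tx":[0,0,0],"ty":[0,0,0],"tz":[0.0013,0.0025,0.0025],"ax":[0,0,0],"ay":[0,0,0],"az":[0,0,0],"finger_gap":[0.03,0.03,0.03]}'|grep -E "ee_pos|wrist"; done; python3 -c "
from h import *
o=robot.observe();R=Ro.from_euler('xyz',o['tool_rot']);print(R.inv().apply(o['wrist_force']),R.inv().apply(o['ft_torque']))"
```

```text
t: 20.58
ee_pos: [0.5443, 0.0439, 0.0469]
tool_rot: [3.141, -0.001, 0.238]
wrist_force: [0.0, 0.2, -1.7]
width: 0.0464
grip_force: 62.6
ee_pos: [0.544, 0.0436, 0.0444]
wrist_force: [-0.9, -0.2, -1.4]
ee_pos: [0.5439, 0.0436, 0.0422]
wrist_force: [0.6, -0.6, -1.9]
[0.40195774 0.74773298 1.91272665] [ 0.03635466 -0.02207298 -0.00959644]
```

Converted, 0.001 m / 0.8 = 0.0013.

```bash
for i in 1 2 3 4; do python3 -m inch '{"tx":[0,0,0],"ty":[0,0,0],"tz":[0.0013,0.0013,0.0013],"ax":[0,0,0],"ay":[0,0,0],"az":[0,0,0],"finger_gap":[0.03,0.03,0.03]}'|grep -E "ee_pos|wrist"; python3 -c "
from h import *
o=robot.observe();R=Ro.from_euler('xyz',o['tool_rot']);print(np.round(R.inv().apply(o['wrist_force']),1),np.round(R.inv().apply(o['ft_torque']),3))"; done
```

```text
ee_pos: [0.5439, 0.0437, 0.0413]
wrist_force: [0.5, 0.3, -1.6]
[ 0.6 -0.2  1.6] [ 0.026  0.02  -0.046]
ee_pos: [0.5439, 0.0437, 0.0403]
wrist_force: [0.9, -0.5, -1.5]
[0.7 0.7 1.5] [ 0.007 -0.046 -0.044]
ee_pos: [0.5439, 0.0437, 0.0393]
wrist_force: [-0.6, -0.7, -1.6]
[-0.7  0.6  1.6] [-0.042  0.033 -0.007]
ee_pos: [0.544, 0.0437, 0.0385]
wrist_force: [-0.4, 0.9, 3.3]
[-0.2 -0.9 -3.3] [ 0.096 -0.139  0.103]
```

The manual's scale: shifts go in shares of 0.8 m and turns go in shares of 4 rad. Converting my numbers, 0.001 m / 0.8 = 0.0013.

```bash
for i in 1 2; do python3 -m inch '{"tx":[0,0,0],"ty":[0,0,0],"tz":[0.0013,0.0013,0.0013],"ax":[0,0,0],"ay":[0,0,0],"az":[0,0,0],"finger_gap":[0.03,0.03,0.03]}'|grep -E "ee_pos|tool_rot"; python3 -c "
from h import *
o=robot.observe();R=Ro.from_euler('xyz',o['tool_rot']);print(np.round(R.inv().apply(o['wrist_force']),1),np.round(R.inv().apply(o['ft_torque']),3))"; done
```

```text
ee_pos: [0.544, 0.0437, 0.0383]
tool_rot: [-3.141, -0.001, 0.238]
[ -3.6  -0.9 -16.1] [ 0.226 -0.66   0.09 ]
ee_pos: [0.5441, 0.0437, 0.0382]
tool_rot: [-3.141, -0.002, 0.237]
[ -6.1  -1.5 -29.9] [ 0.339 -1.142  0.111]
```

Converted, -0.0011 m / 0.8 = -0.0014, -0.0003 m / 0.8 = -0.0004.

```bash
python3 -m inch '{"tx":[-0.0004,-0.0004,-0.0004,-0.0004,-0.0004,-0.0004],"ty":[0,0,0,0,0,0],"tz":[-0.0014,-0.0014,-0.0014,-0.0014,-0.0014,-0.0014],"ax":[0,0,0,0,0,0],"ay":[0,0,0,0,0,0],"az":[0,0,0,0,0,0],"finger_gap":[0.03,0.03,0.03,0.03,0.03,0.03]}'; python3 -c "
from h import *
im=save('wrist','w4.png')
o=robot.observe();R=Ro.from_euler('xyz',o['tool_rot']);print(np.round(R.inv().apply(o['wrist_force']),1),np.round(R.inv().apply(o['ft_torque']),3))
cv2.imwrite('pics/c7.png',cv2.convertScaleAbs(im,alpha=1.6,beta=20))"
```

```text
t: 24.32
ee_pos: [0.544, 0.0437, 0.0384]
tool_rot: [-3.141, -0.001, 0.238]
wrist_force: [-1.7, -0.1, 14.8]
width: 0.0464
grip_force: 64.1
[ -1.9  -1.3 -14.7] [ 0.21  -0.416  0.102]
```

View pics/c7.png

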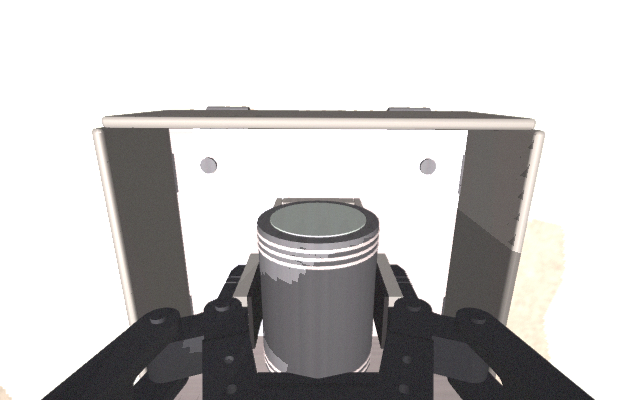

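The lens (258–380) sits in the V-block (278–362), the flaps are up, and the press reads 14.7 N at the wrist, nearly purely downward. Handing in.

```bash
python3 -c "
from plant import robot
print(robot.finish_job())"
```

```text
the job is handed in; nothing more can be done
None
```

I raised all three flaps upright and seated the lens barrel along the V-block groove, then handed the job in at about 24 s with the gripper still pressing it down with about 15 N. On the first try at the far flap the fingers passed over its edge, so I repeated it lower.

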